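# Sound a blind bore and bring the matching stud forward

### The job

Take the depth rod from its stand and gently feel for the bottom of the bore in the block that stands in the nest. Then turn the parts carousel, with all studs left standing in their wells, so that the stud just as long as that bore is deep comes to stand in line with the carousel's pointer. Finish with the rod hanging in its stand again, and do not disturb the blocks or the brass weight.

Things in the scene. Friction and masses are not known exactly. Their poses are not given: they have to be found in the camera images.
- block_a: plain steel round block, 60 mm diameter x 80 mm high, standing on the desk, with a blind bore of 18 mm diameter down its axis from the top; origin = centre of the underside, z up. The three blocks look alike; their bores are 25, 40 and 55 mm deep, which has which is not known. One stands in the nest (the one at nest_center); the other two are spares.
- block_b: as block_a
- block_c: as block_a
- nest_center (a point): centre of the nest, on the desk top: a fixed grey ring, 86 mm outside, 66 mm inside, 20 mm high, with two screwed lugs (126 mm over them); one block stands inside it directly on the desk with 3 mm of play all round
- rod_tip (a point): lower tip of the depth rod, z axis up along the rod. The rod is loose, about 60 to 130 g, 152 mm long: a steel pin of 8 mm diameter, 92 mm long, with dark rings 25, 40, 55 and 70 mm from the tip; then a flange of 36 mm diameter (92 to 98 mm from the tip); then a round ribbed handle of 18 mm diameter (98 to 152 mm from the tip)
- rod_handle (a point): point on the rod's axis in the middle of the handle, 128 mm above the tip and 24 mm below the handle's top: grip it here
- stand_mouth (a point): centre of the top of the rod's stand, 100 mm above the desk: a fixed upright tube, 20 mm inside and 32 mm outside, on a foot of 72 mm diameter. The rod hangs in it upright, the flange resting on the tube's rim, so that the tip is 92 mm below this point (8 mm above the desk)
- carousel (a joint): angle of the carousel (rad), 0 at the start, growing counter-clockwise seen from above, range -3.1 to 3.1; turns easily (under 2 N at a push pin) and stays where it is left. An aluminium disc of 208 mm diameter, top 20 mm above the desk, with a dark centre knob (to 58 mm above the desk) and five wells (white rings, 20 mm inside, 27 outside, 18 high) 45 mm from the centre, 72 degrees apart
- carousel_center (a point): centre of the carousel, on the disc's top 20 mm above the desk. Five upright dark steel push pins, 10 mm diameter, stand half-way between the wells, 95 mm from this centre, from the disc to 42 mm above it; when carousel reads 0 they are at 36, 108, 180, 252 and 324 degrees from the direction of the pointer, and they turn with the joint
- pick_station (a point): fixed point 45 mm from carousel_center towards the pointer (a small dark upright blade, top 29 mm above the desk, 114 to 130 mm from the centre, on the robot's side): a stud lined up with the pointer stands here. The well here is empty at the start; the other four hold one stud each
- stud_25: plain steel cylindrical stud, 16 mm diameter x 25 mm long, standing upright and loose in one of the carousel's wells; origin = centre of its lower end, z axis along it. The four studs are in any order.
- stud_40: plain steel cylindrical stud, 16 mm diameter x 40 mm long, standing upright and loose in one of the carousel's wells; origin = centre of its lower end, z axis along it. The four studs are in any order.
- stud_55: plain steel cylindrical stud, 16 mm diameter x 55 mm long, standing upright and loose in one of the carousel's wells; origin = centre of its lower end, z axis along it. The four studs are in any order.
- stud_70: plain steel cylindrical stud, 16 mm diameter x 70 mm long, standing upright and loose in one of the carousel's wells; origin = centre of its lower end, z axis along it. The four studs are in any order.
- weight_1: bystander: brass check weight with knob, 38 mm diameter x 60 mm high, loose, behind the carousel; origin = centre of the underside

How it is judged:
By the outcome, as a careful person would: the job done as asked, in the order asked, and still so for the second after the job is handed in, with the robot touching nothing.
It also fails if it takes over 61 s, if anything falls off the work surface, if the arm or the gripper's body presses on something with over 40 N, if the wrist force passes 120 N, or if a joint passes its speed limit or range.

### The arm

A 7-joint arm with a two-finger parallel gripper is mounted at the origin on a cart in front of the work surface, level with it; the furniture and walls round the work are solid. World frame = base frame: x ahead of the robot, y to its left, z up, the work surface at z = 0. Lengths are in m, angles in rad, forces in N, time in s.
With the tool pointing down it reaches from about 0.425 to 0.825 m from the base axis. Payload 3.6 kg.
Tool frame: the origin (TCP) lies at the very end of the fingers, on their centre line; the grasp point (between the pads) lies 19 mm behind it; z points along the fingers, y is the direction in which the jaws open and shut (so a half turn about z gives the same grasp; the last joint's range is limited). The gripper opens to 93 mm and grips with 3 to 60 N. Pads are 15 mm wide; open, the fingers measure 128 mm over their backs; the gripper's body (75 mm by 188 mm) begins 65 mm behind the grasp point.
Start: joints at [-1.127, 0.615, -0.013, 1.423, 0.008, 1.103, -0.04], TCP at [0.295, 0.579, 0.219] pointing down, gripper open.
Joint ranges: [-3.12, 3.12], [-0.3, 2.06], [-1.34, 1.32], [0.26, 2.42], [-1.36, 4.5], [0.01, 1.98], [-2.84, 2.84]. Speed limits (rad/s): [2.79, 2.79, 3.14, 3.14, 3.14, 3.14, 3.14].

### API

Orientations are given as a 3x3 rotation matrix whose columns are the frame's x, y, z axes.
In Python, from workcell import manip, gripper_to, solver, grab_frame, models gives the robot as it stands. Calls block until the motion is done:
- manip.movep(position, orientation): joint-space move of the TCP to a pose.
- manip.move_l(position, rot=None, vel=0.15): straight line of the TCP; rot=None keeps the orientation; vel is the mean speed in m/s.
- manip.goto_joints(angles): joint-space move.
- gripper_to(opening): opening from 0.0 (shut) to 1.0 (fully open); the grip force is fixed at half the most; returns when the fingers have stopped.
- manip.hold(seconds).
- solver.solve_ik(position, orientation): joint angles nearest the present ones, or None.
- grab_frame(name): name is "scene" or "top" or "wrist"; returns a dict with "img" (384x512x3 uint8, red, green, blue), "range_z" (384x512 float32, m along the optical axis (not along the pixel's ray), 0 where there is no reading), "camera_matrix" (3x3 intrinsics, pixels), "R" (3x3) and "t" (3): a world point X has camera coordinates R X + t; the wrist camera has in their place "tool_from_camera" (4x4, takes a point from camera to tool coordinates, whose origin is the TCP and whose axes are the flange's). Camera axes: x right, y down, z forward; pixel columns grow to the right and rows downward; lengths in m; the calibration is good to about 2 mm. A picture is of the moment at which its call begins: read the wrist's pose just before it.
A pose or a line that the arm cannot do raises manip.MotionError and nothing moves.
- manip.sign_off(): hands the job in, once; it reports no verdict.
Trained networks look in the newest picture that a camera, given by its name, has taken for a name from the list of things; names that differ only in an ending like _2 or _b are one class to them, and where a whole thing is asked for, a point or a joint stands for the part that bears it (a point fixed in the world has none). Each returns a list of dicts, best first, with "confidence" (0 to 1); they miss things now and then, are a little off and sometimes report something else, mostly with a low value. They report only what shows in the picture. A call takes as long as a camera call.
- models.outline_of(label, camera): "pixels" (384x512 bool, what is visible of it).
- models.tip_of(label, camera): "centre" ([x, y, z] in m, in the coordinates of the camera as it stood for that picture, good to about 4 mm: a listed point, or the origin of a listed thing).
Readings, each from a call of its own:
- manip.get_clock(): time.
- manip.get_q(): joint angles.
- manip.get_joint_velocities(): joint speeds.
- manip.get_joint_efforts(): joint torques, N m.
- manip.get_tcp_pos(): TCP position.
- manip.get_orientation(): TCP orientation.
- manip.get_contact_force(): force on the tool from outside, world axes, zero at the start.
- manip.get_ft_torque(): the same for the moment, N m.
- manip.get_width(): opening from 0.0 (shut) to 1.0 (fully open).
Only numpy, scipy, OpenCV 4.12 (cv2) and the standard library are available. Lean on these libraries where they do the work, as an engineer would, in place of code of your own. Each camera call takes 0.05 s, during which the arm holds its last target. There are 200 camera calls.

## Working session

There is one attempt and no reset: what is moved stays moved. The work goes in short steps, each a Python script; the robot and the scene stay as the last script left them, time stands still between calls to the robot, and variables do not carry over. Pictures are saved under pics/ and viewed, about 8 in all and at most 12, crops included, and the job is handed in when it is done.

```bash
ls; mkdir -p pics
python3 - <<'E'
from workcell import manip, gripper_to, solver, grab_frame, models
import numpy as np, cv2
ims=[]
for c in ("scene","top"):
    f=grab_frame(c); ims.append(f["img"])
    np.savez(f"pics/{c}.npz",**f)
    print(c,f["R"].round(3).tolist(),f["t"],f["camera_matrix"][0,0])
    for l in ("nest_center","rod_handle","rod_tip","stand_mouth","carousel_center","pick_station","block_a","stud_25","stud_40","stud_55","stud_70","weight_1"):
        for d in models.tip_of(l,c)[:4]:
            print(l,round(d["confidence"],2),(f["R"].T@(np.array(d["centre"])-f["t"])).round(3))
    cv2.imwrite(f"pics/{c}.png",cv2.cvtColor(cv2.resize(f["img"],(800,600)),cv2.COLOR_RGB2BGR))
print(manip.get_clock())
E
```

```text
pics
scene [[0.814, -0.581, 0.014], [-0.409, -0.59, -0.696], [0.413, 0.561, -0.717]] [-0.38802639  0.40854982  0.62970563] 380.7669872887784
nest_center 0.97 [ 0.442  0.148 -0.001]
rod_handle 0.78 [0.629 0.166 0.136]
rod_handle 0.41 [0.54  0.321 0.017]
stand_mouth 0.92 [0.629 0.167 0.103]
stand_mouth 0.37 [ 0.684  0.322 -0.001]
carousel_center 0.8 [0.518 0.36  0.018]
pick_station 0.63 [0.481 0.381 0.019]
pick_station 0.19 [ 0.469 -0.037  0.   ]
block_a 0.93 [ 0.47  -0.037 -0.002]
block_a 0.69 [ 0.645  0.438 -0.001]
block_a 0.55 [ 0.447  0.153 -0.001]
stud_25 0.56 [0.492 0.327 0.019]
stud_25 0.51 [0.542 0.319 0.018]
stud_25 0.44 [0.527 0.408 0.017]
stud_25 0.37 [0.56  0.368 0.017]
stud_40 0.56 [0.492 0.327 0.019]
stud_40 0.51 [0.542 0.319 0.018]
stud_40 0.44 [0.527 0.408 0.017]
stud_40 0.37 [0.56  0.368 0.017]
stud_55 0.56 [0.492 0.327 0.019]
stud_55 0.51 [0.542 0.319 0.018]
stud_55 0.44 [0.527 0.408 0.017]
stud_55 0.37 [0.56  0.368 0.017]
stud_70 0.56 [0.492 0.327 0.019]
stud_70 0.51 [0.542 0.319 0.018]
stud_70 0.44 [0.527 0.408 0.017]
stud_70 0.37 [0.56  0.368 0.017]
weight_1 0.71 [
[... 375 characters left out ...]
]
block_a 0.97 [0.646 0.436 0.001]
block_a 0.74 [0.437 0.157 0.001]
block_a 0.73 [0.44  0.157 0.   ]
block_a 0.62 [ 0.475 -0.037 -0.004]
stud_25 0.5 [0.569 0.372 0.023]
stud_25 0.49 [0.485 0.328 0.018]
stud_25 0.46 [0.542 0.323 0.016]
stud_25 0.45 [0.521 0.411 0.023]
stud_40 0.5 [0.569 0.372 0.023]
stud_40 0.49 [0.485 0.328 0.018]
stud_40 0.46 [0.542 0.323 0.016]
stud_40 0.45 [0.521 0.411 0.023]
stud_55 0.5 [0.569 0.372 0.023]
stud_55 0.49 [0.485 0.328 0.018]
stud_55 0.46 [0.542 0.323 0.016]
stud_55 0.45 [0.521 0.411 0.023]
stud_70 0.5 [0.569 0.372 0.023]
stud_70 0.49 [0.485 0.328 0.018]
stud_70 0.46 [0.542 0.323 0.016]
stud_70 0.45 [0.521 0.411 0.023]
weight_1 0.5 [ 0.688  0.325 -0.   ]
1.3
```

View pics/top.png

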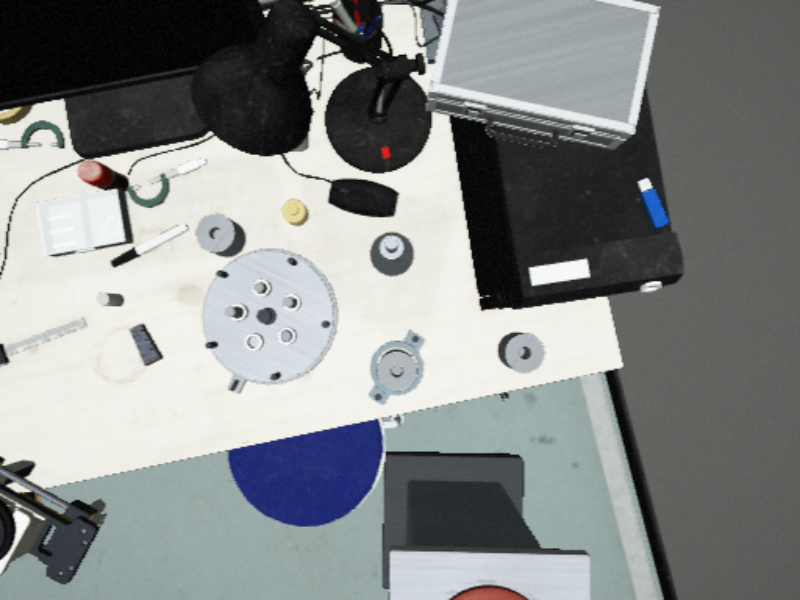

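View pics/scene.png

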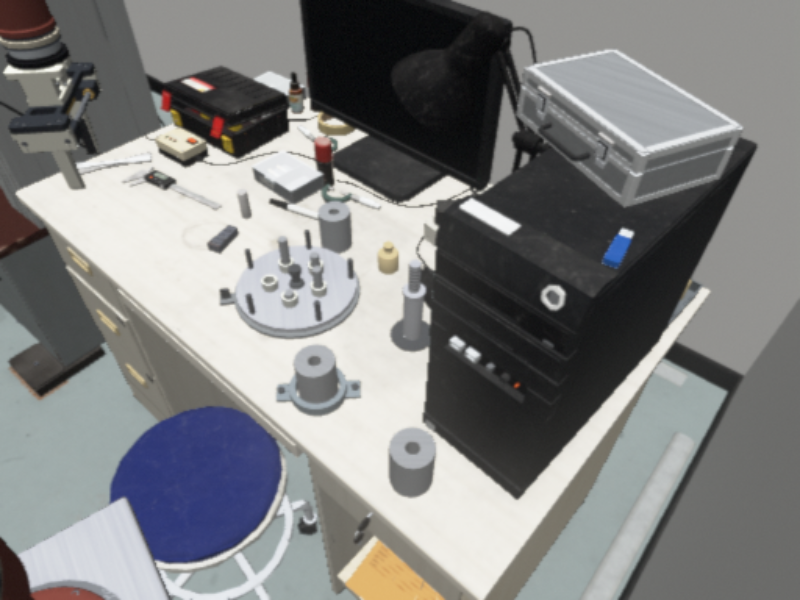

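Run:
```python
import numpy as np
for c in ("scene","top"):
    f=np.load(f"pics/{c}.npz"); K=f["camera_matrix"]; Z=f["range_z"]
    v,u=np.mgrid[:384,:512]
    P=np.stack([(u-K[0,2])/K[0,0]*Z,(v-K[1,2])/K[1,1]*Z,Z],-1)
    W=(P-f["t"])@f["R"]; ok=Z>0
    print(c,"desk z",np.median(W[...,2][ok&(abs(W[...,2])<.01)]))
    def near(c0,r): return ok&(np.hypot(W[...,0]-c0[0],W[...,1]-c0[1])<r)
    for n,p in (("a",(.487,.328)),("b",(.542,.321)),("c",(.523,.410)),("d",(.564,.370)),("knob",(.519,.362))):
        m=near(p,.02); w=W[m]; h=np.percentile(w[:,2],97) if len(w) else 0; t=w[w[:,2]>h-.004]
        print(n,h.round(4),t.mean(0).round(4),len(t))
    for n,p,r,zl,zh in (("block",(.44,.156),.045,.074,.086),("rodtop",(.626,.168),.02,.15,.17),("flange",(.626,.168),.03,.1,.112),("blockspare1",(.646,.436),.045,.074,.086),("spare2",(.472,-.037),.045,.074,.086),("weight",(.686,.324),.03,.03,.08),("pins",(.519,.362),.11,.056,.068)):
        m=near(p,r)&(W[...,2]>zl)&(W[...,2]<zh); w=W[m]
        if len(w): print(n,len(w),w.mean(0).round(4),((w.min(0)+w.max(0))/2).round(4),np.ptp(w,axis=0).round(3))
        if n=="pins":
            for a in range(0,360,5):
                pass
            q=w[np.hypot(*(w[:,:2]-p).T)>.075]; ang=np.degrees(np.arctan2(q[:,1]-p[1],q[:,0]-p[0]))
            import collections; print(sorted(collections.Counter((ang//10*10).astype(int)).items()))
```

```text
scene desk z -0.0011986701851276307
a 0.0443 [0.488  0.3265 0.0431] 21
b 0.0741 [0.5403 0.3204 0.0733] 23
c 0.0882 [0.5232 0.4035 0.0876] 23
d 0.059 [0.5619 0.369  0.0577] 23
knob 0.0579 [0.5178 0.3596 0.0565] 43
block 424 [0.4394 0.1519 0.0782] [0.4401 0.1534 0.0777] [0.059 0.06  0.007]
rodtop 49 [0.6219 0.164  0.1571] [0.6229 0.1655 0.1558] [0.017 0.017 0.011]
flange 102 [0.6195 0.1608 0.1048] [0.6227 0.1651 0.1056] [0.035 0.035 0.011]
blockspare1 207 [0.6411 0.431  0.0783] [0.6416 0.4329 0.0782] [0.056 0.057 0.007]
spare2 589 [ 0.4704 -0.0391  0.0784] [ 0.4711 -0.038   0.0785] [0.058 0.059 0.008]
weight 129 [0.6822 0.3172 0.042 ] [0.6843 0.3218 0.0445] [0.036 0.037 0.029]
pins 152 [0.5249 0.3595 0.0596] [0.5157 0.3553 0.062 ] [0.188 0.188 0.012]
[(np.int64(-180), 1), (np.int64(-170), 13), (np.int64(-100), 13), (np.int64(-30), 12), (np.int64(40), 9), (np.int64(50), 1), (np.int64(110), 5), (np.int64(120), 7)]
top desk z 0.00043128843054704625
a 0.0476 [0.4888 0.3276 0.046 ] 28
b 0.0764 [0.5407 0.322  0.0752] 33
c 0.0922 [0.5237 0.4057 0.0908] 29
d 0.0613 [0.5627 0.3705 0.0602] 27
knob 0.0604 [0.5191 0.3616 0.0586] 52
block 462 [0.4411 0.1549 0.0799] [0.4411 0.1549 0.0795] [0.056 0.057 0.01 ]
rodtop 53 [0.6232 0.1666 0.1602] [0.6235 0.1667 0.1572] [0.015 0.015 0.014]
flange 120 [0.6218 0.1665 0.1062] [0.6236 0.167  0.1058] [0.033 0.035 0.011]
blockspare1 460 [0.6423 0.4339 0.0798] [0.6424 0.4341 0.0795] [0.058 0.058 0.011]
spare2 467 [ 0.4724 -0.0361  0.0797] [ 0.4723 -0.0357  0.0799] [0.059 0.058 0.011]
weight 190 [0.6844 0.3219 0.0438] [0.6859 0.3231 0.0464] [0.038 0.035 0.032]
pins 175 [0.5267 0.3637 0.0604] [0.5148 0.3555 0.0618] [0.187 0.184 0.011]
[(np.int64(-180), 1), (np.int64(-170), 15), (np.int64(-100), 14), (np.int64(-30), 16), (np.int64(40), 14), (np.int64(110), 8), (np.int64(120), 8)]
```

Both views show the carousel at top-view pixel (267,316) with its empty well facing the pointer at (237,383). The rod stand is at (391,245), the nested block at (397,370), the spares at (218,233) and (523,352), and the weight at (294,211). The network positions fit these. From the depth heights, the stud lengths are 25 mm at (.488,.327), 55 at (.540,.321), 70 at (.523,.405) and 40 at (.562,.370).

```bash
cat > h.py <<'E'
from workcell import manip, gripper_to, solver, grab_frame, models
import numpy as np, cv2
def down(a):  # tool z down, jaw (y) axis at world angle a
    y=np.array([np.cos(a),np.sin(a),0]); z=np.array([0,0,-1.]); return np.column_stack([np.cross(y,z),y,z])
def world(f,R=None,t=None):
    K=f["camera_matrix"]; Z=f["range_z"]; v,u=np.mgrid[:384,:512]
    P=np.stack([(u-K[0,2])/K[0,0]*Z,(v-K[1,2])/K[1,1]*Z,Z],-1)
    return ((P-f["t"])@f["R"] if R is None else P@R.T+t), Z>0
ROD=np.array([.623,.1665]); NEST=np.array([.4405,.1545])
E
python3 - <<'E'
from h import *
for c in("scene","top"):
    W,ok=world(np.load(f"pics/{c}.npz"))
    d=np.hypot(W[...,0]-.519,W[...,1]-.361)
    m=ok&(d>.112)&(d<.135)&(W[...,2]>.012)&(W[...,2]<.04)&(W[...,0]<.45)
    w=W[m]; print(c,len(w),w.mean(0).round(4),((w.min(0)+w.max(0))/2).round(4),"ang",np.degrees(np.arctan2(*(w.mean(0)[:2]-[.519,.361])[::-1])).round(1))
    m=ok&(W[...,2]>.17)&(W[...,1]>-.05)&(W[...,1]<.5)&(W[...,0]>.35)&(W[...,0]<.85); w=W[m]
    for x in np.arange(.35,.85,.05):
        s=w[(w[:,0]>=x)&(w[:,0]<x+.05)]
        if len(s): print(round(x,2),"y max right-side",s[s[:,1]<.25][:,1].max(initial=-1).round(3),"zmax",s[s[:,1]<.25][:,2].max(initial=0).round(3),"left",s[s[:,1]>=.25][:,1].min(initial=9).round(3),s[s[:,1]>=.25][:,2].min(initial=9).round(3))
q0=manip.get_q()
for a in np.radians([0,20,45,70,90,-20,-45,-70,180,160,135,-135]):
    r=[]
    for p,z in((ROD,.25),(ROD,.117),(NEST,.235),(NEST,.13)):
        q=solver.solve_ik([*p,z],down(a)); r.append(None if q is None else np.round(q,2).tolist())
    print(np.degrees(a).round(),r[0],r[2],[x is not None for x in r])
print("wf",manip.get_contact_force(),manip.get_width())
E
```

```text
scene 34 [0.407  0.41   0.0215] [0.4075 0.4101 0.0205] ang 156.4
0.5 y max right-side 0.025 zmax 0.379 left 9.0 9.0
0.55 y max right-side 0.031 zmax 0.384 left 9.0 9.0
0.6 y max right-side 0.04 zmax 0.375 left 9.0 9.0
0.65 y max right-side 0.048 zmax 0.395 left 9.0 9.0
0.7 y max right-side 0.131 zmax 0.437 left 0.265 0.278
0.75 y max right-side 0.25 zmax 0.436 left 0.25 0.264
0.8 y max right-side 0.25 zmax 0.437 left 0.25 0.273
top 24 [0.408  0.411  0.0245] [0.4078 0.4113 0.0225] ang 155.8
0.5 y max right-side 0.026 zmax 0.381 left 9.0 9.0
0.55 y max right-side 0.036 zmax 0.386 left 9.0 9.0
0.6 y max right-side 0.045 zmax 0.379 left 9.0 9.0
0.65 y max right-side 0.053 zmax 0.376 left 9.0 9.0
0.7 y max right-side 0.131 zmax 0.441 left 0.268 0.282
0.75 y max right-side 0.13 zmax 0.439 left 0.252 0.273
0.8 y max right-side 0.25 zmax 0.44 left 0.25 0.311
0.0 [-0.47, 0.6, 0.3, 1.4, -0.18, 1.17, -0.14] [-0.64, 0.33, 0.34, 1.91, -0.13, 0.92, -0.23] [True, True, True, True]
20.0 [-0.42, 0.59, 0.22, 1.4, -0.13, 1.17, 0.16] [-0.58, 0.32, 0.26, 1.91, -0.1, 0.92, 0.08] [True, True, True, True]
4
[... 552 characters left out ...]
-0.21, 0.93, -0.93] [True, True, True, True]
-70.0 [-0.63, 0.64, 0.62, 1.41, -0.38, 1.21, -1.2] [-0.85, 0.36, 0.64, 1.92, -0.27, 0.94, -1.3] [True, True, True, True]
180.0 [-0.02, 0.62, -0.5, 1.38, 0.3, 1.21, 2.6] [-0.03, 0.35, -0.48, 1.9, 0.19, 0.94, 2.54] [True, True, True, True]
160.0 [-0.07, 0.61, -0.4, 1.39, 0.24, 1.2, 2.3] [-0.1, 0.33, -0.38, 1.9, 0.15, 0.94, 2.24] [True, True, True, True]
135.0 [-0.13, 0.6, -0.29, 1.39, 0.17, 1.18, 1.92] [-0.19, 0.32, -0.26, 1.9, 0.1, 0.93, 1.86] [True, True, True, True]
-135.0 [-0.83, 0.81, 1.13, 1.41, -0.73, 1.37, -2.04] [-1.13, 0.52, 1.14, 1.93, -0.54, 1.05, -2.11] [True, True, True, True]
wf [ 0.33807098 -0.64819652  0.0234428 ] 0.9978644931182631
```

Run:
```python
from h import *
pts=[]
for c in("scene","top"):
    W,ok=world(np.load(f"pics/{c}.npz")); w=W[ok]; pts.append(w[(w[:,2]>.19)&(w[:,2]<.6)&(np.hypot(*(w[:,:2]-ROD).T)<.35)&(w[:,0]>.45)])
P=np.vstack(pts); print(len(P),np.hypot(*(P[:,:2]-ROD).T).min())
for a in range(0,180,15):
    r=np.radians(a); d=P[:,:2]-ROD; u=abs(d@[np.cos(r),np.sin(r)])-.094; v=abs(d@[-np.sin(r),np.cos(r)])-.0375
    c=np.hypot(u.clip(0),v.clip(0)); i=c.argmin(); print(a,c[i].round(3),P[i].round(3))
```

```text
62976 0.12470573629230033
0 0.025 [0.741 0.123 0.388]
15 0.032 [0.744 0.131 0.381]
30 0.048 [0.718 0.282 0.306]
45 0.04 [0.59  0.034 0.199]
60 0.028 [0.616 0.039 0.307]
75 0.024 [0.638 0.043 0.34 ]
90 0.025 [0.665 0.048 0.299]
105 0.028 [0.616 0.039 0.307]
120 0.024 [0.643 0.043 0.245]
135 0.025 [0.741 0.123 0.388]
150 0.029 [0.744 0.13  0.403]
165 0.03 [0.729 0.09  0.421]
```

```bash
cat >> h.py <<'E'
def wrist():
    p=np.array(manip.get_tcp_pos()); R=np.array(manip.get_orientation()); f=grab_frame("wrist"); T=f["tool_from_camera"]
    W,ok=world(f,R@T[:3,:3],R@T[:3,3]+p); return f,W,ok
E
python3 - <<'E'
from h import *
A=down(np.radians(35))
manip.movep([.55,.21,.26],A); gripper_to(.5)
for tgt,zl,zh,r in ((ROD,.098,.112,.028),(ROD,.15,.17,.02),(NEST,.074,.086,.045)):
    if tgt is ROD and r==.028: manip.move_l([*(ROD-[.04,.03]),.26])
    f,W,ok=wrist(); m=ok&(np.hypot(W[...,0]-tgt[0],W[...,1]-tgt[1])<r)&(W[...,2]>zl)&(W[...,2]<zh); w=W[m]
    if len(w): print(len(w),w.mean(0).round(4),((w.min(0)+w.max(0))/2).round(4),np.ptp(w,axis=0).round(3))
cv2.imwrite("pics/w1.png",cv2.cvtColor(f["img"],cv2.COLOR_RGB2BGR)); print(manip.get_clock(),manip.get_contact_force())
E
```

```text
570 [0.6195 0.1672 0.1062] [0.6237 0.1652 0.1061] [0.034 0.036 0.011]
394 [0.6232 0.1658 0.159 ] [0.6239 0.1655 0.1561] [0.017 0.018 0.012]
2618 [0.4419 0.1544 0.08  ] [0.4415 0.1538 0.0784] [0.059 0.059 0.009]
4.6833 [-0.23506204  0.34814619 -0.52636666]
```

View pics/w1.png

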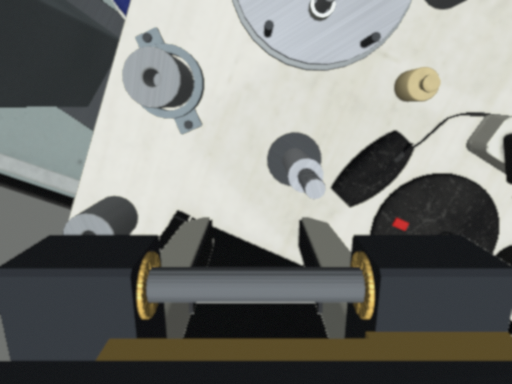

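The rod top shows at (312,185) and the nested block's bore at (152,76). The wrist, top and scene cameras agree to about 1.5 mm, so I'll grip the rod and lift it.

```bash
sed -i 's/^ROD=.*/ROD=np.array([.6236,.1660]); NEST=np.array([.4413,.1543])/' h.py
python3 - <<'E'
from h import *
manip.move_l([*ROD,.21],vel=.2); manip.move_l([*ROD,.117],vel=.1); gripper_to(0.0)
print("w",manip.get_width()*93,manip.get_contact_force(),manip.get_tcp_pos())
manip.move_l([*ROD,.140],vel=.06); print("w",manip.get_width()*93,manip.get_contact_force())
manip.move_l([*ROD,.228],vel=.12)
manip.move_l([*NEST,.228],vel=.2); manip.hold(.2)
print(manip.get_contact_force(),manip.get_clock())
f=grab_frame("scene"); cv2.imwrite("pics/s2.png",cv2.cvtColor(cv2.resize(f["img"][150:310,100:310],(800,600)),cv2.COLOR_RGB2BGR))
E
```

```text
w 17.450814074821764 [-0.7841672   0.06730824  1.08606592] [0.62377034 0.16607024 0.11718092]
w 17.426648815947992 [-0.36676999 -0.37606571 -1.23308583]
[-0.55336682 -0.97398002 -1.74138679] 9.5333
```

View pics/s2.png

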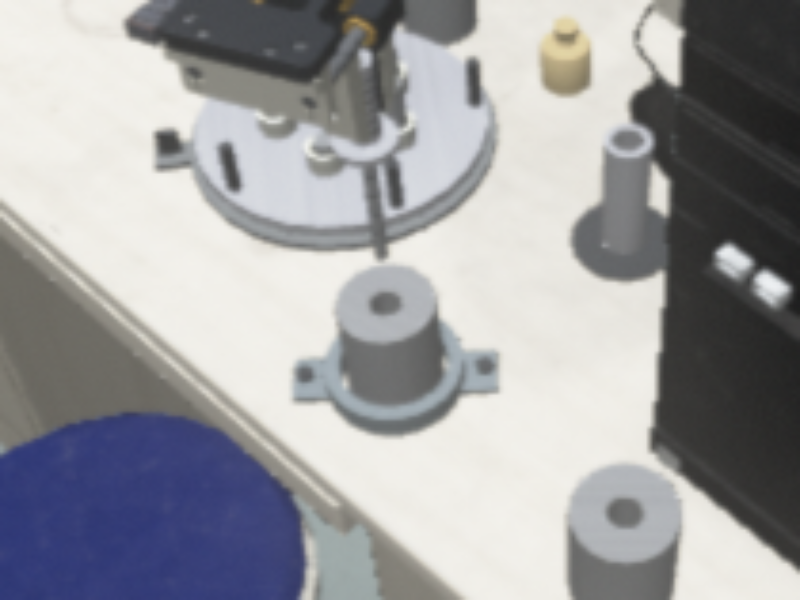

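The rod is held upright with its tip at (380,258), directly above the bore at (385,300). Next I'll probe.

Run:
```python
from h import *
F=lambda: np.array(manip.get_contact_force())
manip.move_l([*NEST,.109+.084],vel=.1); manip.hold(.2)
b=np.mean([F() for _ in range(5)],0); print("base",b.round(2)); tip=.084; hit=None
while tip>.021:
    tip-=.0015; manip.move_l([*NEST,.109+tip],vel=.03)
    d=F()-b
    if d[2]>2.5 or np.linalg.norm(d)>5:
        hit=manip.get_tcp_pos()[2]-.109; print("contact cmd",tip,"tip",hit,d.round(2)); break
    if abs(d).max()>1: print(round(tip,4),d.round(2))
manip.hold(.15); print("held",(F()-b).round(2)); print("w",manip.get_width()*93,manip.get_clock())
```

```text
base [ 0.15  0.08 -1.26]
0.0825 [-0.25  0.43  1.13]
0.081 [-0.34  0.38  1.46]
0.078 [-1.   -0.11  0.25]
0.0735 [ 0.07 -0.09  1.21]
0.0705 [-0.02  0.22  1.05]
0.066 [0.14 0.1  1.3 ]
0.057 [0.19 0.18 1.12]
0.054 [-0.21  0.05  1.56]
0.048 [ 0.1  -0.53  1.19]
0.045 [-0.31  0.18  1.03]
contact cmd 0.038999999999999965 tip 0.0399491488313367 [-1.47  0.    7.58]
held [-1.3  -0.31  6.99]
w 17.59601535592518 17.9333
```

Firm contact at tip height 39.9 mm means the bore is 40 mm deep. The match is stud_40, which has to turn +144°. First the rod goes back in its stand.

Run:
```python
from h import *
F=lambda: np.array(manip.get_contact_force())
manip.move_l([*NEST,.16],vel=.06);manip.move_l([*NEST,.228],vel=.15)
manip.move_l([*ROD,.228],vel=.2); manip.hold(.15); b=F()
manip.move_l([*ROD,.130],vel=.12); print("in",(F()-b).round(2))
z=.130
while z>.1152:
    z-=.0015; manip.move_l([*ROD,z],vel=.04)
    if (F()-b)[2]>3: break
print("z",z,(F()-b).round(2))
gripper_to(.5); manip.move_l([*ROD,.21],vel=.15)
A=down(np.radians(35)); manip.move_l([*(ROD-[.06,-.0]),.28],vel=.2)
f,W,ok=wrist(); m=ok&(np.hypot(*(W[...,:2]-ROD).transpose(2,0,1))<.02)&(W[...,2]>.14); w=W[m]
print("rod",w.max(0).round(4),((w.min(0)+w.max(0))/2).round(4))
f=grab_frame("top"); np.savez("pics/top3.npz",**f); W,ok=world(f)
m=ok&(np.hypot(W[...,0]-.4413,W[...,1]-.1543)<.045)&(W[...,2]>.074); w=W[m]; print("block",((w.min(0)+w.max(0))/2).round(4))
q=manip.get_q()
C=np.array([.519,.3615])
for da in(90,-90):
    print(da,[None if (s:=solver.solve_ik([*(C+.095*np.array([np.cos(t),np.sin(t)])),.05],down(t+np.radians(da)))) is None else np.round(s,2).tolist() for t in np.radians([119.6,155,191,227,264])])
print(manip.get_clock())
```

```text
in [0.89 0.55 0.45]
z 0.11649999999999999 [-0.84  0.32  4.51]
rod [0.6308 0.174  0.1617] [0.6228 0.1657 0.151 ]
block [0.4413 0.1465 0.6769]
90 [[-0.48, 0.86, -0.55, 1.58, 0.55, 0.86, 2.41], [-1.19, 0.84, 0.69, 1.78, -0.72, 0.8, -2.14], [-1.04, 0.74, 0.52, 1.9, -0.58, 0.65, -1.54], [-0.84, 0.7, 0.36, 1.92, -0.42, 0.59, -0.95], [-0.66, 0.72, 0.22, 1.82, -0.25, 0.63, -0.39]]
-90 [[-0.85, 0.8, 0.11, 1.59, -0.11, 0.75, -0.18], [-0.79, 0.73, 0.01, 1.77, -0.01, 0.64, 0.36], [-0.66, 0.68, -0.09, 1.89, 0.1, 0.57, 0.95], [-0.46, 0.68, -0.23, 1.91, 0.26, 0.58, 1.53], [-0.28, 0.74, -0.38, 1.81, 0.41, 0.67, 2.14]]
25.4833
```

Run:
```python
from h import *
manip.movep([.535,.265,.30],down(np.radians(30))); manip.hold(.2)
f,W,ok=wrist(); np.savez("pics/w3.npz",W=W,ok=ok,img=f["img"])
cv2.imwrite("pics/w3.png",cv2.cvtColor(f["img"],cv2.COLOR_RGB2BGR))
C=np.array([.519,.3615])
d=W[...,:2]-C; r=np.hypot(d[...,0],d[...,1]); Z=W[...,2]
def mid(m): w=W[m]; return len(w),w.mean(0).round(4),((w.min(0)+w.max(0))/2).round(4)
print("knob",mid(ok&(r<.016)&(Z>.054)))
pp=[]
for k in range(5):
    t=np.radians(155.7+36+72*k); p=C+.095*np.array([np.cos(t),np.sin(t)])
    m=ok&(np.hypot(W[...,0]-p[0],W[...,1]-p[1])<.012)&(Z>.057)&(Z<.07)
    if m.sum()>5: pp.append((k,mid(m)[1])); print("pin",k,mid(m))
print("ptr",mid(ok&(r>.11)&(r<.133)&(Z>.024)&(Z<.035)&(W[...,0]<.45)))
for n,p in (("25",(.488,.327)),("55",(.540,.321)),("70",(.523,.405)),("40",(.562,.370))):
    m=ok&(np.hypot(W[...,0]-p[0],W[...,1]-p[1])<.02); h=np.percentile(Z[m],97); print(n,h.round(4),mid(m&(Z>h-.004)))
print(manip.get_clock())
```

```text
knob (274, array([0.5194, 0.3603, 0.0581]), array([0.5195, 0.3605, 0.0574]))
pin 0 (63, array([0.4271, 0.3416, 0.0619]), array([0.4266, 0.3417, 0.061 ]))
pin 1 (52, array([0.5087, 0.2663, 0.0621]), array([0.5088, 0.2661, 0.0621]))
pin 2 (53, array([0.6052, 0.3208, 0.0618]), array([0.6053, 0.3208, 0.0611]))
pin 3 (67, array([0.5833, 0.4294, 0.0616]), array([0.5835, 0.4299, 0.0608]))
ptr (27, array([0.4135, 0.4082, 0.0284]), array([0.4129, 0.4081, 0.0277]))
25 0.046 (126, array([0.4892, 0.3272, 0.045 ]), array([0.4891, 0.3272, 0.0447]))
55 0.4083 (3532, array([0.5492, 0.3082, 0.407 ]), array([0.5494, 0.3092, 0.4069]))
70 0.0908 (186, array([0.5246, 0.4046, 0.0898]), array([0.5246, 0.4052, 0.0893]))
40 0.0608 (141, array([0.5633, 0.3691, 0.0599]), array([0.5634, 0.3693, 0.0598]))
26.2333
```

View pics/w3.png

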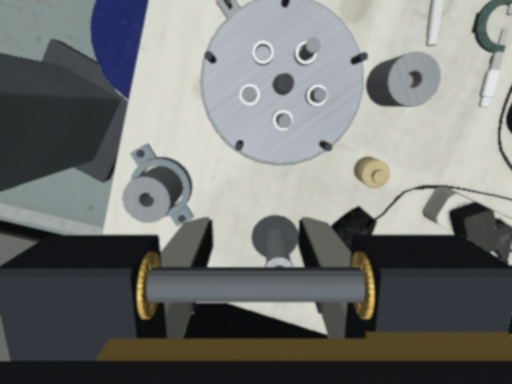

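The wrist view shows the disc centred at (283,84), four of the pins, the empty well at (263,50) towards the pointer at (230,8), and the rod hanging in its stand near (280,255). The fit gives centre (.5195,.3604) and a pointer angle of about 155.4°. The "55" wrist reading was blocked by the gripper and is ignored; the other three heights match.

Run:
```python
from h import *
C=np.array([.5195,.3604]); T0=119.4
def pose(deg,z): t=np.radians(deg); return [*(C+.095*np.array([np.cos(t),np.sin(t)])),z],down(t-np.pi/2)
F=lambda: np.array(manip.get_contact_force())
gripper_to(.32); p,R=pose(T0,.13); manip.movep(p,R); manip.hold(.1); b=F()
manip.move_l(pose(T0,.037)[0],vel=.1); print("down",(F()-b).round(2))
gripper_to(.17); print("cage",manip.get_width()*93,(F()-b).round(2))
mx=0
for a in np.arange(12,145,12):
    p,R=pose(T0+a,.037); manip.move_l(p,R,vel=.08); d=F()-b; mx=max(mx,np.hypot(*d[:2]))
print("max",mx,manip.get_clock())
gripper_to(0); manip.hold(.2); print("closed",manip.get_width()*93,(F()-b).round(2),manip.get_tcp_pos())
gripper_to(.3); manip.move_l(pose(T0+144,.15)[0],vel=.12)
manip.movep([.535,.265,.30],down(np.radians(30))); manip.hold(.3)
f,W,ok=wrist(); cv2.imwrite("pics/w4.png",cv2.cvtColor(f["img"],cv2.COLOR_RGB2BGR))
Z=W[...,2]; th=155.35
for n,k in (("40",0),("70",4),("25",3),("55",2),("empty",3)):
    pass
for k in range(5):
    t=np.radians(th+72*k); p=C+.045*np.array([np.cos(t),np.sin(t)]); m=ok&(np.hypot(W[...,0]-p[0],W[...,1]-p[1])<.018)
    h=np.percentile(Z[m],96); w=W[m&(Z>h-.004)]; c=w.mean(0); print("well",k,h.round(4),c.round(4),np.degrees(np.arctan2(c[1]-C[1],c[0]-C[0])).round(1))
for k in range(5):
    t=np.radians(th+36+72*k); p=C+.095*np.array([np.cos(t),np.sin(t)])
    w=W[ok&(np.hypot(W[...,0]-p[0],W[...,1]-p[1])<.012)&(Z>.057)&(Z<.07)]
    if len(w)>5: c=w.mean(0); print("pin",k,c.round(4),((np.degrees(np.arctan2(c[1]-C[1],c[0]-C[0]))-36-72*k)%360).round(2))
print(manip.get_clock())
```

```text
down [ 0.48 -0.33 -0.16]
cage 15.87432412649191 [ 0.35 -1.11 -1.01]
max 1.2985311346934096 34.2333
closed 9.12298955024542 [-1.57 -0.03  0.15] [0.50824725 0.26650167 0.03711234]
well 0 0.061 [0.4787 0.3787 0.06  ] 155.8
well 1 0.0908 [0.4893 0.3274 0.09  ] -132.5
well 2 0.4087 [0.5467 0.3088 0.4076] -62.2
well 3 0.0458 [0.5633 0.3689 0.045 ] 11.0
well 4 0.0758 [0.5253 0.4047 0.0748] 82.6
pin 0 [0.4269 0.3414 0.0621] 155.57
pin 1 [0.5086 0.2663 0.0618] 155.42
pin 2 [0.6053 0.3208 0.0617] 155.23
pin 3 [0.5835 0.4294 0.0616] 155.18
pin 4 [0.4748 0.4387 0.0594] 155.7
38.4833
```

View pics/w4.png

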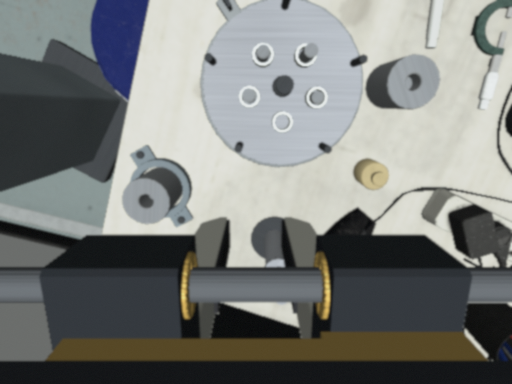

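The stud at the pointer, pixel (263,53), has its top at 60 mm, so it is the 40 mm stud. The pin angles match the start to 0.2°. One last comparison with the scene camera, then I'll hand in.

Run:
```python
from h import *
manip.movep([.45,.40,.32],down(np.radians(30))); manip.hold(.3)
f0=np.load("pics/scene.npz"); f1=grab_frame("scene"); W0,o0=world(f0); W1,o1=world(f1)
for n,p,r,zl,zh in (("nest block",(.44,.154),.045,.074,.086),("rodtop",(.6236,.166),.02,.15,.17),("flange",(.6236,.166),.03,.1,.112),("spare1",(.642,.433),.045,.074,.086),("spare2",(.472,-.037),.045,.074,.086),("weight",(.686,.322),.03,.03,.08)):
    print(n,*[(((w:=W[o&(np.hypot(W[...,0]-p[0],W[...,1]-p[1])<r)&(W[...,2]>zl)&(W[...,2]<zh)]).mean(0)).round(4).tolist(),len(w)) for W,o in((W0,o0),(W1,o1))])
print(manip.get_clock(),manip.get_contact_force(),np.abs(manip.get_joint_velocities()).max())
manip.sign_off()
```

```text
nest block ([0.4394, 0.1519, 0.0782], 424) ([0.4393, 0.1518, 0.0783], 420)
rodtop ([0.6219, 0.164, 0.1571], 49) ([0.6209, 0.163, 0.1566], 49)
flange ([0.6195, 0.1608, 0.1048], 102) ([0.6188, 0.1608, 0.1049], 107)
spare1 ([0.6411, 0.431, 0.0783], 207) ([0.6404, 0.4304, 0.0783], 215)
spare2 ([0.4704, -0.0391, 0.0784], 589) ([0.4703, -0.0393, 0.0784], 595)
weight ([0.6822, 0.3172, 0.042], 129) ([0.6821, 0.3171, 0.0419], 129)
39.5167 [-0.11842476 -0.54595705  0.4866995 ] 0.007354793707894997
the job is handed in; nothing more can be done
```

The job is done and handed in at about 39.5 s. I felt the bottom of the nest block's bore with the depth rod, with about 7 N of contact at tip height 39.9 mm, so the bore is 40 mm deep. I then hung the rod back in its stand and turned the carousel +144° by a push pin, which brought the 40 mm stud in line with the pointer.

- **Carousel:** the stud at the pointer has its top 60 mm above the desk, as a 40 mm stud should. The pins I could compare with the start picture matched to about 0.2°.
- **Studs:** four of the five wells read as expected, with the studs upright. Depth readings for the fifth well were blocked by the gripper in both carousel views. It should be the empty one, and it looks empty in the picture.
- **Blocks, weight and rod:** the blocks and weight are where they started, within camera noise (under 1 mm). The rod hangs at its original height, about 1 mm to the side of where it was, within the stand's play.
- **Readings that failed:** one depth check of the nest block mid-job was spoiled because the arm was in view. The final scene check of that block was clean.

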